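Nest three handled pans with the handles fanned

ROBOT

A 7-joint arm with a two-finger parallel gripper is mounted at the origin on the work surface. World frame = base frame: x ahead of the robot, y to its left, z up, the work surface at z = 0. Lengths are in m, angles in rad, forces in N, time in s.
With the tool pointing down it reaches from about 0.4 to 0.85 m from the base axis. Payload 10.4 kg.
Tool frame: the origin (TCP) lies at the centre of the arm's flange, where the gripper is bolted on; the fingertips stand 173 mm ahead of it and the grasp point (between the pads) lies 155 mm ahead of it; z points along the fingers, y is the line along which they close (so a half turn about z gives the same grasp; the last joint's range is limited). The gripper opens to 85 mm and grips with 20 to 120 N. Pads are 22 mm wide; open, the fingers measure 114 mm over their backs; the gripper's body (76 mm by 85 mm) begins 54 mm behind the grasp point. The pads swing forward as they close: fully open they stand 13 mm farther back than shut.
Start: joints at [1.166, 0.332, -0.065, 1.46, 0.022, 1.35, -0.088], TCP at [0.233, -0.58, 0.405] pointing down, gripper open.
Joint ranges: [-2.6, 2.6], [-0.5, 2.12], [-1.47, 1.34], [0.16, 2.42], [-1.27, 4.41], [0.06, 2.06], [-2.6, 2.6]. Speed limits (rad/s): [2.22, 2.22, 2.79, 2.79, 3.14, 3.14, 3.14].

INTERFACE

Orientations are given as a unit quaternion [x, y, z, w].
In Python, from workcell import manip, viewer, finder gives the robot as it stands.
- The arm moves only by the tool arm_command, never from a script. Its argument "plan" is a list of rows, each an object with "dp": the shift along the tool's x, y, z in mm, a list of three; "spin": the turn about the tool's z in rad. A call has 1 to 5 rows; each row shifts and turns the commanded pose from where the row before left it, along the tool's axes as they then stand; what a row does not reach is not made up. A row lasts 1/10 s, in which the tool goes at most 50 mm and 8.59 degrees, less where a joint would pass 70% of its speed; a pose out of reach is approached as far as the arm can. A call is refused whole if a number of a shift passes 50 or a number of a turn 0.15, either way. A call with a gripper value outside its range is refused whole. "grip" is the closure, from -1 (fully open) to 1 (shut), set as the call begins (left out, the last holds). The fingers move at their own pace and stop on an object; "newtons" is the grip in N (left out, the last holds). Time passes only in rows, so rows that do not move let the fingers close. It gives the time, the measured TCP pose, the force, the opening and the grip force at its end, in the units of the state.
- manip.get_obs(): the state, without advancing time (a new reading comes with each control period).
- viewer.camera(name): name is "scene" or "top" or "wrist"; returns the picture (384x512x3 uint8, blue, green, red); there is no depth.
- viewer.camera_params(name): a dict with "vertical_fov" (degrees; the focal length in pixels is half the picture's height over the tangent of half this angle, whatever the lens; pixels are square), "cx", "cy" (the principal point, pixels), "R" (3x3) and "t" (3): a world point X has camera coordinates R X + t; the wrist camera has in their place "T_tool_cam" (4x4, takes a point from camera to tool coordinates, whose origin is the TCP and whose axes are the flange's). Camera axes: x right, y down, z forward; pixel columns grow to the right and rows downward; lengths in m; the calibration is good to about 2 mm. A picture is of the moment at which its call begins: read the wrist's pose just before it. camera_params takes no time and is no camera call.
- manip.hand_in(): hands the job in; it is judged then, once.
Trained networks look in the newest picture that a camera, given by its name, has taken for a name from the list of things; names that differ only in an ending like _2 or _b are one class to them, and where a whole thing is asked for, a point or a joint stands for the part that bears it (a point fixed in the world has none). Each returns a list of dicts, best first, with "score" (0 to 1); they miss things now and then, are a little off and sometimes report something else, mostly with a low value. They report only what shows in the picture. A call takes as long as a camera call. They do not tell look-alikes from the thing itself.
- finder.find_in(camera, thing): "position" ([x, y, z] in m, in world coordinates, good to about 4 mm: the middle of the surface that is visible of it).
The state is a dict: "clock": time; "joint_pos": joint angles; "joint_velocities": joint speeds; "tau": joint torques, N m; "position": TCP position; "ee_rot": TCP orientation; "ft_force": force on the tool from outside, world axes, zero at the start; "torque": the same for the moment, N m; "grip_width": opening from 0.0 (shut) to 1.0 (fully open); "grasp_force": force on a finger pad.
Only numpy, scipy, OpenCV 4.12 (cv2) and the standard library are available. Lean on these libraries where they do the work, as an engineer would, in place of code of your own. Each camera call takes 0.05 s, during which the arm holds its last target. There are 200 camera calls.

TASK

First nest the green-handled middle pan in the black-handled large pan, then the yellow-handled small pan in the middle one, each standing level on the floor of the pan below. Spread the handles like a fan: each about 45 degrees (half a right angle) round from the handle just below it, both steps turning the same way, whichever way you like. Set the pans down gently rather than dropping them, leave the large pan standing where it is, and leave the colander, cutlery rack, tumbler and creamer alone.

Things in the scene. Friction and masses are not known exactly. Their poses are not given: they have to be found in the camera images.
- large: Large open aluminium pan with a black handle: straight sides, outer diameter 120 mm, 48 mm high, wall 3 mm, floor 4 mm thick, about 450 g, upright on the counter. Origin: centre of its underside; z up, x along its handle. Its handle points roughly towards the robot, up to 55 degrees to either side.
- middle: Middle open aluminium pan with a green handle: straight sides, outer diameter 94 mm, 56 mm high, wall 3 mm, floor 4 mm thick, about 170 g, upright on the counter. Origin: centre of its underside; z up, x along its handle. Left or right of the large pan. 10 mm of play all round inside it; its stalk then passes 6 mm over the large rim. Grips one above the other would collide.
- small: Small open aluminium pan with a yellow handle: straight sides, outer diameter 68 mm, 64 mm high, wall 3 mm, floor 4 mm thick, about 110 g, upright on the counter. Origin: centre of its underside; z up, x along its handle. On the other side of the large pan from the middle one. 10 mm of play all round inside the middle pan; its stalk then passes 6 mm over that rim.
- large_grip (a point): Point at mid-thickness of the black grip, x = 105, y = 0, z = 59 mm in the large pan's frame, good to pinch from above. The handle rises outward at 20 degrees from x = 60, z = 43 mm: a steel stalk 14 mm wide, 8 thick, then (x = 80 to 140 mm) a plastic grip with upright parallel sides 18 mm apart, 22 mm thick.
- middle_grip (a point): Point at mid-thickness of the green grip, x = 105, y = 0, z = 72 mm in the middle pan's frame, good to pinch from above. The handle rises outward at 20 degrees from x = 47, z = 51 mm: a steel stalk 14 mm wide, 8 thick, then (x = 80 to 140 mm) a plastic grip with upright parallel sides 18 mm apart, 22 mm thick.
- small_grip (a point): Point at mid-thickness of the yellow grip, x = 105, y = 0, z = 85 mm in the small pan's frame, good to pinch from above. The handle rises outward at 20 degrees from x = 34, z = 59 mm: a steel stalk 14 mm wide, 8 thick, then (x = 80 to 140 mm) a plastic grip with upright parallel sides 18 mm apart, 22 mm thick.
- colander: Steel colander, 150 mm across the rim, 78 mm high, two loop handles, on the counter behind the pans. Origin: centre of its underside. Bystander.
- rack: Red plastic cutlery rack with slots, 100 x 160 x 100 mm, cutlery reaching 150 mm high. Origin: centre of its underside. Bystander.
- tumbler: Blue plastic tumbler, 72 mm across the rim, 100 mm high. Origin: centre of its underside. Bystander.
- creamer: White ceramic creamer, 72 mm across, 80 mm high, with a side handle at +y. Origin: centre of its underside. Bystander.
Things that resemble listed ones, but are neither listed nor needed, are in the scene too. Leave any orange look-alike of the small alone.

How it is judged:
By the outcome, as a careful person would: the job done as asked, in the order asked, and still so for the second after the job is handed in, with the robot touching nothing.
It also fails if it takes over 64 s, if anything falls off the work surface, if the arm or the gripper's body presses on something with over 40 N, if the wrist force passes 120 N, or if a joint passes its speed limit or range.

## Working session

There is one attempt and no reset: what is moved stays moved. The work goes in short steps, Python scripts to look and compute and a tool call to move; the robot and the scene stay as the last step left them, time stands still between calls to the robot, and variables do not carry over. Pictures are saved under pics/ and viewed, at most 10 in all, crops included, and the job is handed in when it is done.

Besides the shell and the picture viewer there is one more tool, called after "Request:" as a command line: name --argument value ..., lists and objects as JSON in quotes. arm_command: Moves the arm, as the interface text tells. Its arguments: {"type":"object","properties":{"plan":{"type":"array","items":{"type":"object","properties":{"dp":{"type":"array","items":{"type":"number"}},"spin":{"type":"number"}}}},"grip":{"type":"number"},"newtons":{"type":"number"}},"required":["plan"]}

```bash
mkdir -p pics
cat > h.py <<'E'
import numpy as np, cv2
from scipy.spatial.transform import Rotation as Rot
from workcell import manip, viewer, finder
def proj(cam,X):
    p=viewer.camera_params(cam);f=192/np.tan(np.radians(p["vertical_fov"])/2)
    c=np.asarray(X)@np.array(p["R"]).T+np.array(p["t"]);return c[...,:2]/c[...,2:]*f+[p["cx"],p["cy"]]
def unproj(cam,uv,z):
    p=viewer.camera_params(cam);f=192/np.tan(np.radians(p["vertical_fov"])/2)
    R=np.array(p["R"]);o=-R.T@np.array(p["t"])
    d=R.T@np.array([(uv[0]-p["cx"])/f,(uv[1]-p["cy"])/f,1]);return o+d*(z-o[2])/d[2]
E
python3 - <<'E'
from h import *
print(manip.get_obs())
for c in("top","scene"):
    im=viewer.camera(c);cv2.imwrite(f"pics/{c}0.png",cv2.resize(im,None,fx=1.5,fy=1.5))
    for n in("large","middle","small","large_grip","middle_grip","small_grip"):
        print(c,n,[(np.round(r["position"],3).tolist(),round(r["score"],2)) for r in finder.find_in(c,n)[:3]])
p=viewer.camera_params("top");print(p)
E
```

```text
{'clock': 0.0, 'joint_pos': array([ 1.16640268,  0.33283912, -0.06470815,  1.46092366,  0.02157523,
        1.3499118 , -0.08849452]), 'joint_velocities': array([ 0.00176805,  0.00027231,  0.00178626, -0.00117527,  0.00144931,
       -0.00047587, -0.00053188]), 'tau': array([ 6.76490663e-05, -6.25454664e+01,  4.90926986e-02, -3.91605484e+01,
        1.61802809e-02,  9.92187095e-03, -1.60372888e-07]), 'position': array([ 0.23283039, -0.57987119,  0.40394467]), 'ee_rot': array([ 9.81831540e-01,  1.89753382e-01, -1.50438895e-04, -6.77306235e-04]), 'ft_force': array([-0.02051785, -0.13881488, -0.01411877]), 'torque': array([0.00161903, 0.014401  , 0.00278037]), 'grasp_force': 0.0, 'grip_width': 0.9971034291090157}
top large [([0.577, -0.026, 0.006], 0.63)]
top middle [([0.47, 0.273, 0.018], 0.88)]
top small [([0.268, -0.384, 0.038], 0.93), ([0.486, -0.4, 0.04], 0.89), ([0.378, -0.664, 0.045], 0.83)]
top large_grip [([0.574, -0.024, 0.005], 0.86)]
top middle_grip [([0.475, 0.272, 0.015], 0.93)]
top small_grip [([0.374, -0.666, 0.048], 0.96), ([0.268, -0.386, 0.043], 0.77), ([0.481, -0.402, 0.04], 0.73)]
scene large [([0.564, -0.018, 0.022], 0.62)]
scene middle [([0.475, 0.265, 0.041], 0.78)]
scene small [([0.284, -0.392, 0.051], 0.87), ([0.395, -0.673, 0.043], 0.8), ([0.504, -0.248, 0.05], 0.75)]
scene large_grip [([0.563, -0.024, 0.024], 0.93)]
scene middle_grip [([0.475, 0.267, 0.035], 0.86)]
scene small_grip [([0.493, -0.402, 0.048], 0.95), ([0.285, -0.391, 0.044], 0.8), ([0.391, -0.67, 0.047], 0.74)]
{'vertical_fov': 45.66538505318577, 'cx': 258.6335848781233, 'cy': 192.96585857060458, 'R': array([[ 0.0274397 , -0.9996165 , -0.00373055],
       [-0.99802245, -0.02718443, -0.05667631],
       [ 0.05655317,  0.00527836, -0.99838564]]), 't': array([-0.1998032 ,  0.53337793,  1.57984321])}
```

View pics/top0.png

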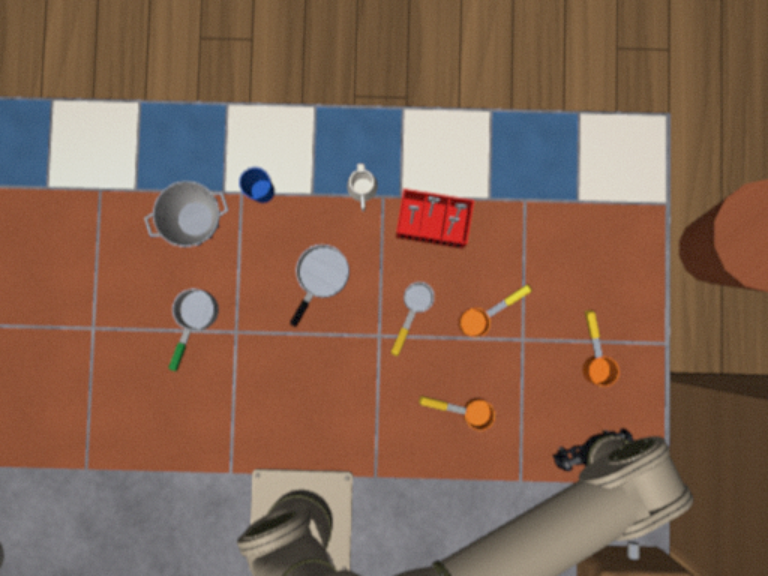

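View pics/scene0.png

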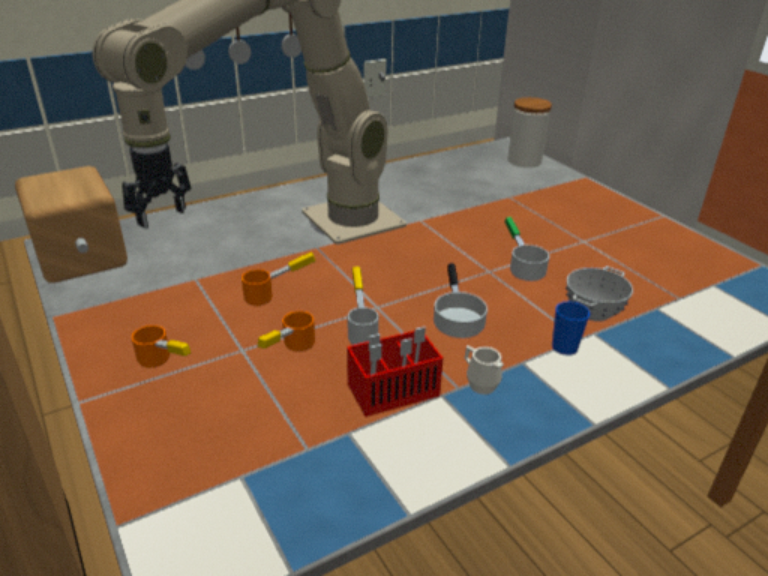

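The top picture (1.5x) shows the large pan at (323,271), its black grip at (300,312), the middle pan at (195,310), its green grip at (178,356), and the aluminium small pan at (418,297), its yellow grip at (400,341). The three orange pans are decoys. I'll now fit a silhouette model to each pan.

```bash
cat >> h.py <<'E'
from scipy.optimize import minimize
DIM=dict(large=(.060,.048,.060,.043),middle=(.047,.056,.047,.051),small=(.034,.064,.034,.059))
def parts(n,q,z0=0):
    """3D point clouds (body, stalk, grip) of pan n at pose x,y,theta"""
    r,h,sx,sz=DIM[n];x,y,th=q;a=np.linspace(0,2*np.pi,48,endpoint=False)
    ring=lambda z:np.c_[r*np.cos(a),r*np.sin(a),0*a+z]
    body=np.r_[ring(0),ring(h)];t=np.tan(np.radians(20));n20=np.array([-np.sin(np.radians(20)),0,np.cos(np.radians(20))])
    def bar(x0,x1,w,th_):return np.array([np.array([X,s*w/2,sz+(X-sx)*t])+k*th_/2*n20 for X in(x0,x1) for s in(-1,1) for k in(-1,1)])
    R=Rot.from_euler("z",th).as_matrix()
    return [p@R.T+[x,y,z0] for p in(body,bar(sx,.08,.014,.008),bar(.08,.14,.018,.022))]
def mask(im,n):
    hsv=cv2.cvtColor(im,cv2.COLOR_BGR2HSV);H,S,V=[hsv[...,i].astype(int) for i in range(3)]
    grey=(S<70)&(V>70)
    g={"large":V<50,"middle":(abs(H-65)<20)&(S>110),"small":(abs(H-26)<6)&(S>130)}[n]
    return grey|g,g
def fit(im,P,n,q0,half=45,up=4,z0=0):
    """P: function 3D->pixels"""
    c=P(np.array([[q0[0],q0[1],.05]]))[0].round().astype(int);k=half;x0,y0=max(c[0]-k,0),max(c[1]-k,0)
    crop=cv2.resize(im[y0:c[1]+k,x0:c[0]+k],None,fx=up,fy=up,interpolation=cv2.INTER_LINEAR)
    m,g=mask(crop,n)
    def draw(ps):
        o=np.zeros(m.shape,np.uint8)
        for p in ps:
            uv=(P(p)-[x0,y0]+.5)*up-.5
            hull=cv2.convexHull(uv.astype(np.float32))
            cv2.fillConvexPoly(o,np.round(hull*16).astype(np.int32),1,shift=4)
        return o>0
    def cost(q):
        p=parts(n,q,z0);a=draw(p);b=draw(p[2:])
        near=cv2.dilate(a.astype(np.uint8),np.ones((25,25)))>0
        return 1-(a&m).sum()/((a|(m&near)).sum())+.5*(1-(b&g).sum()/max(1,(b|(g&near)).sum()))
    best=None
    for s in(.012,.005,.002):
        q0=best.x if best is not None else np.array(q0,float)
        best=minimize(cost,q0,method="Nelder-Mead",options=dict(initial_simplex=[q0,q0+[s,0,0],q0+[0,s,0],q0+[0,0,s*12]],xatol=1e-4,fatol=1e-4))
    vis=crop.copy();o=draw(parts(n,best.x,z0)).astype(np.uint8)
    cv2.drawContours(vis,cv2.findContours(o,0,2)[0],-1,(255,0,255),1)
    return best.x,best.fun,vis
def grip(n,q):
    z={"large":.059,"middle":.072,"small":.085}[n];return np.array([q[0]+.105*np.cos(q[2]),q[1]+.105*np.sin(q[2]),z])
E
cat > m.py <<'E'
from h import *
pb=dict(large=(323,271,300,312),middle=(195,310,178,356),small=(418,297,400,341))
V=[]
def run(cam,q0s):
    im=viewer.camera(cam);out={}
    for n in pb:
        q,f,v=fit(im,lambda X:proj(cam,X),n,q0s[n]);out[n]=q
        print(cam,n,np.round(q,4).tolist(),"deg",round(np.degrees(q[2]),1),round(f,3),grip(n,q).round(4)[:2]);V.append(cv2.resize(v,(260,260)))
    return out
q0={}
for n,b in pb.items():
    a=unproj("top",(b[0]/1.5,b[1]/1.5),.04);g=unproj("top",(b[2]/1.5,b[3]/1.5),.08);q0[n]=[a[0],a[1],np.arctan2(g[1]-a[1],g[0]-a[0])]
q=run("top",q0);run("scene",q)
cv2.imwrite("pics/fit0.png",np.vstack([np.hstack(V[:3]),np.hstack(V[3:])]))
E
python3 m.py
```

```text
top large [0.5786, -0.0316, 2.7134] deg 155.5 0.306 [0.483 0.012]
top middle [0.4798, 0.2588, 2.9294] deg 167.8 0.384 [0.3771 0.2809]
top small [0.5225, -0.2552, 2.7532] deg 157.7 0.227 [ 0.4253 -0.2154]
scene large [0.5709, -0.0332, 2.6643] deg 152.7 0.411 [0.4776 0.015 ]
scene middle [0.4752, 0.2564, 2.9048] deg 166.4 0.38 [0.3732 0.281 ]
scene small [0.519, -0.2563, 2.7549] deg 157.8 0.367 [ 0.4218 -0.2168]
```

View pics/fit0.png

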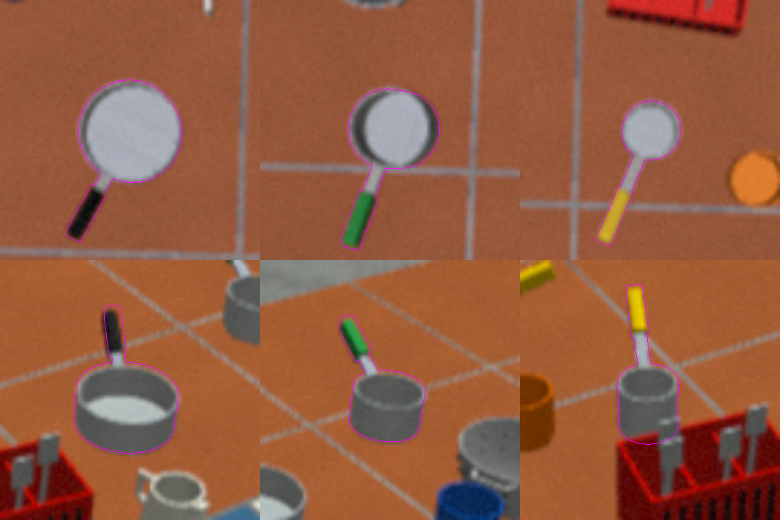

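```bash
cat >> h.py <<'E'
def yaw(q):
    R=Rot.from_quat(q).as_matrix();return np.arctan2(R[1,0],R[0,0])
def plan(wps,step=46,p0=None,f0=None,dspin=.15):
    """wps: (x,y,z,yaw) tool-down waypoints (TCP). prints rows dp(mm),spin, with rounding carried along"""
    o=manip.get_obs();p=np.array(o["position"]) if p0 is None else np.array(p0);f=yaw(o["ee_rot"]) if f0 is None else f0
    rows=[]
    for w in wps:
        t=np.array(w[:3]);df=(w[3]-f) if abs(w[3]-f)<np.pi else (w[3]-f+np.pi)%(2*np.pi)-np.pi;F=f+df
        n=int(max(np.ceil(np.linalg.norm(t-p)*1e3/step),np.ceil(abs(df)/dspin-.01),1))
        for i in range(n):
            d=(t-p)/(n-i);c,s=np.cos(f),np.sin(f)
            dp=np.round([1e3*(d[0]*c+d[1]*s),1e3*(d[0]*s-d[1]*c),-1e3*d[2]],0 if np.linalg.norm(t-p)>.03 else 1)
            sp=round(float(-(F-f)/(n-i)),2 if n-i>1 else 3);sp=float(np.clip(sp,-.15,.15))
            e=dp/1e3;p=p+[e[0]*c+e[1]*s,e[0]*s-e[1]*c,-e[2]];f-=sp
            rows.append({"dp":[x+0 for x in dp.tolist()],"spin":sp})
        print("--",np.round(p,4),round(f,4))
    import json
    for i in range(0,len(rows),5):print(json.dumps(rows[i:i+5]))
E
python3 - <<'E'
from h import *
print(viewer.camera_params("wrist"))
plan([(.42,-.2,.40,1.7),(.40,.275,.38,2.92)])
E
```

```text
{'vertical_fov': 64.99718283933531, 'cx': 254.8074566158417, 'cy': 189.87035610151904, 'T_tool_cam': array([[-6.17584590e-04, -9.64089717e-01, -2.65576046e-01,
         6.75146343e-02],
       [ 9.99999541e-01, -7.90049238e-04,  5.42571675e-04,
         1.72242011e-04],
       [-7.32905926e-04, -2.65575589e-01,  9.64089762e-01,
         3.00919757e-02],
       [ 0.00000000e+00,  0.00000000e+00,  0.00000000e+00,
         1.00000000e+00]])}
-- [ 0.42   -0.2005  0.3997] 1.6998
-- [0.3997 0.2753 0.3797] 2.9198
[{"dp": [32.0, -28.0, 0.0], "spin": -0.13}, {"dp": [35.0, -24.0, 1.0], "spin": -0.13}, {"dp": [38.0, -19.0, 0.0], "spin": -0.13}, {"dp": [40.0, -14.0, 1.0], "spin": -0.13}, {"dp": [41.0, -9.0, 0.0], "spin": -0.13}]
[{"dp": [42.0, -4.0, 1.0], "spin": -0.13}, {"dp": [42.0, 2.0, 0.0], "spin": -0.13}, {"dp": [42.0, 7.0, 1.0], "spin": -0.14}, {"dp": [40.0, 13.0, 0.0], "spin": -0.13}, {"dp": [38.0, 19.0, 1.0], "spin": -0.138}]
[{"dp": [43.0, 4.0, 2.0], "spin": -0.11}, {"dp": [42.0, 8.0, 2.0], "spin": -0.11}, {"dp": [41.0, 13.0, 2.0], "spin": -0.11}, {"dp": [40.0, 18.0, 2.0], "spin": -0.11}, {"dp": [37.0, 22.0, 2.0], "spin": -0.11}]
[{"dp": [35.0, 26.0, 2.0], "spin": -0.11}, {"dp": [32.0, 29.0, 2.0], "spin": -0.11}, {"dp": [28.0, 33.0, 1.0], "spin": -0.11}, {"dp": [25.0, 36.0, 2.0], "spin": -0.11}, {"dp": [21.0, 38.0, 1.0], "spin": -0.12}]
[{"dp": [16.0, 40.0, 2.0], "spin": -0.11}]
```

Request:
arm_command --plan '[{"dp": [32, -28, 0], "spin": -0.13}, {"dp": [35, -24, 1], "spin": -0.13}, {"dp": [38, -19, 0], "spin": -0.13}, {"dp": [40, -14, 1], "spin": -0.13}, {"dp": [41, -9, 0], "spin": -0.13}]' --grip -1

```text
clock: 1.3
position: [0.3278, -0.3887, 0.4028]
ee_rot: [0.869, 0.496, -0.0, 0.0]
ft_force: [-0.1, 0.6, 0.2]
grip_width: 1.001
grasp_force: 0.0
```

Request:
arm_command --plan '[{"dp": [42, -4, 1], "spin": -0.13}, {"dp": [42, 2, 0], "spin": -0.13}, {"dp": [42, 7, 1], "spin": -0.14}, {"dp": [40, 13, 0], "spin": -0.13}, {"dp": [38, 19, 1], "spin": -0.14}]'

```text
clock: 1.8
position: [0.4203, -0.1988, 0.4001]
ee_rot: [0.657, 0.754, -0.0, 0.001]
ft_force: [0.8, 0.3, -0.1]
grip_width: 1.0
grasp_force: 0.0
```

Run:
```python
from h import *
o=manip.get_obs();print(o["clock"],o["position"],yaw(o["ee_rot"]),o["joint_pos"].round(2))
plan([(.41,.15,.40,2.7),(.40,.275,.38,2.92)])
```

```text
1.8 [ 0.42034445 -0.19878224  0.40009968] 1.7070383260378506 [ 0.83  0.01 -0.48  1.85  0.    1.29  0.48]
-- [0.4098 0.1495 0.4001] 2.7
-- [0.3995 0.275  0.3801] 2.92
[{"dp": [43.0, 5.0, 0.0], "spin": -0.12}, {"dp": [43.0, 10.0, 0.0], "spin": -0.12}, {"dp": [41.0, 15.0, 0.0], "spin": -0.13}, {"dp": [39.0, 20.0, 0.0], "spin": -0.12}, {"dp": [36.0, 24.0, 0.0], "spin": -0.13}]
[{"dp": [33.0, 29.0, 0.0], "spin": -0.12}, {"dp": [29.0, 33.0, 0.0], "spin": -0.13}, {"dp": [24.0, 35.0, 0.0], "spin": -0.123}, {"dp": [21.0, 36.0, 7.0], "spin": -0.07}, {"dp": [18.0, 38.0, 7.0], "spin": -0.07}]
[{"dp": [16.0, 39.0, 6.0], "spin": -0.08}]
```

Request:
arm_command --plan '[{"dp": [43, 5, 0], "spin": -0.12}, {"dp": [43, 10, 0], "spin": -0.12}, {"dp": [41, 15, 0], "spin": -0.13}, {"dp": [39, 20, 0], "spin": -0.12}, {"dp": [36, 24, 0], "spin": -0.13}]'

```text
clock: 2.3
position: [0.4143, 0.0195, 0.4]
ee_rot: [0.396, 0.918, -0.0, 0.001]
ft_force: [0.9, 1.3, -0.3]
grip_width: 1.003
grasp_force: 0.0
```

Request:
arm_command --plan '[{"dp": [33, 29, 0], "spin": -0.12}, {"dp": [29, 33, 0], "spin": -0.13}, {"dp": [24, 35, 0], "spin": -0.12}, {"dp": [21, 36, 7], "spin": -0.07}, {"dp": [18, 38, 7], "spin": -0.07}]'

```text
clock: 2.8
position: [0.4049, 0.2331, 0.3861]
ee_rot: [0.153, 0.988, 0.0, 0.001]
ft_force: [2.0, -0.5, -0.3]
grip_width: 0.999
grasp_force: 0.0
```

Request:
arm_command --plan '[{"dp": [16, 39, 6], "spin": -0.08}, {"dp": [0, 0, 0], "spin": 0}]'

```text
clock: 3.0
position: [0.4, 0.2782, 0.3793]
ee_rot: [0.11, 0.994, 0.001, -0.001]
ft_force: [-1.1, 0.4, 0.1]
grip_width: 0.995
grasp_force: 0.0
```

```bash
cat >> h.py <<'E'
def wristP(o=None):
    o=o or manip.get_obs();p=viewer.camera_params("wrist");f=192/np.tan(np.radians(p["vertical_fov"])/2)
    T=np.eye(4);T[:3,:3]=Rot.from_quat(o["ee_rot"]).as_matrix();T[:3,3]=o["position"];C=np.linalg.inv(T@np.array(p["T_tool_cam"]))
    def P(X):
        c=np.asarray(X)@C[:3,:3].T+C[:3,3];return c[...,:2]/c[...,2:]*f+[p["cx"],p["cy"]]
    return P
def wfit(names,tag,z0=None):
    P=wristP();im=viewer.camera("wrist");vs=[]
    for n,q0 in names.items():
        q,fu,v=fit(im,P,n,q0,half=190,up=2,z0=(z0 or {}).get(n,0));vs.append(cv2.resize(v,(390,390*v.shape[0]//v.shape[1]))[:390])
        print(n,np.round(q,4).tolist(),round(fu,3),"grip",grip(n,q).round(4))
    h=min(v.shape[0] for v in vs);cv2.imwrite(f"pics/{tag}.png",np.hstack([v[:h] for v in vs]))
E
python3 - <<'E'
from h import *
o=manip.get_obs();print(o["clock"],o["position"],yaw(o["ee_rot"]),o["joint_pos"].round(2))
wfit(dict(middle=(.4775,.2575,2.917)),"w1")
E
```

```text
3.0 [0.40001471 0.27820201 0.37927292] 2.921717257481136 [ 0.27  0.15 -1.03  1.81  0.13  1.26  0.56]
middle [0.4821, 0.2553, 2.9193] 0.14 grip [0.3797 0.2785 0.072 ]
```

View pics/w1.png

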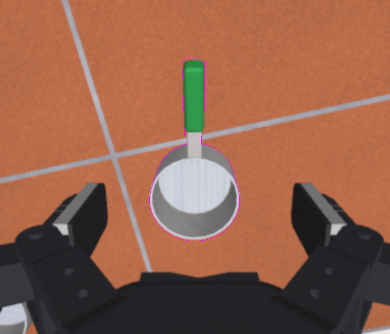

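The wrist picture shows the model outline matching the green-handled pan: body near (195,200), grip near (194,96). Descending.

Run:
```python
from h import *
plan([(.3797,.2785,.265,2.9193),(.3797,.2785,.228,2.9193)],step=40)
```

```text
-- [0.38   0.2785 0.2653] 2.9193
-- [0.38   0.2785 0.2283] 2.9193
[{"dp": [7.0, -1.0, 38.0], "spin": -0.0}, {"dp": [7.0, -1.0, 38.0], "spin": -0.0}, {"dp": [7.0, 0.0, 38.0], "spin": -0.002}, {"dp": [0.0, 0.0, 37.0], "spin": 0.0}]
```

Request:
arm_command --plan '[{"dp": [7, -1, 38], "spin": 0}, {"dp": [7, -1, 38], "spin": 0}, {"dp": [7, 0, 38], "spin": 0}, {"dp": [0, 0, 25], "spin": 0}, {"dp": [0, 0, 12], "spin": 0}]'

```text
clock: 3.55
position: [0.381, 0.2747, 0.2268]
ee_rot: [0.115, 0.993, -0.001, -0.001]
ft_force: [-0.0, -0.7, 0.1]
grip_width: 0.999
grasp_force: 0.0
```

Request:
arm_command --plan '[{"dp": [0, 0, 0]}, {"dp": [0, 0, 0]}, {"dp": [0, 0, 0]}, {"dp": [0, 0, 0]}, {"dp": [0, 0, 0]}]' --grip 1 --newtons 100

```text
invalid input at $.plan[0]: expected keys dp, spin
```

Request:
arm_command --plan '[{"dp": [0, 0, 0]}, {"dp": [0, 0, 0]}, {"dp": [0, 0, 0]}]'

```text
invalid input at $.plan[0]: expected keys dp, spin
```

Request:
arm_command --plan '[{"dp": [0, 0, 0], "spin": 0}]'

```text
clock: 3.65
position: [0.3813, 0.2754, 0.228]
ee_rot: [0.115, 0.993, -0.001, -0.001]
ft_force: [-0.9, 0.0, -0.5]
grip_width: 0.995
grasp_force: 0.0
```

Run:
```python
from h import *
o=manip.get_obs();print(o["clock"],o["position"],yaw(o["ee_rot"]),o["joint_pos"].round(2))
plan([(.3797,.2785,.227,2.9193)])
```

```text
3.65 [0.38128559 0.27536402 0.2279566 ] 2.9104555567881203 [ 0.15  0.33 -0.96  2.01  0.33  0.97  0.36]
-- [0.3797 0.2785 0.227 ] 2.9195
[{"dp": [2.3, 2.7, 1.0], "spin": -0.009}]
```

Request:
arm_command --plan '[{"dp": [2, 3, 1], "spin": -0.01}, {"dp": [0, 0, 0], "spin": 0}]'

```text
clock: 3.85
position: [0.3803, 0.2803, 0.229]
ee_rot: [0.11, 0.994, 0.001, 0.001]
ft_force: [-0.3, -0.1, -0.2]
grip_width: 0.993
grasp_force: 0.0
```

Request:
arm_command --plan '[{"dp": [0, 0, 0], "spin": 0}, {"dp": [0, 0, 0], "spin": 0}, {"dp": [0, 0, 0], "spin": 0}, {"dp": [0, 0, 0], "spin": 0}, {"dp": [0, 0, 0], "spin": 0}]' --grip 1 --newtons 100

```text
clock: 4.35
position: [0.3798, 0.2796, 0.2278]
ee_rot: [0.11, 0.994, -0.0, 0.0]
ft_force: [-0.4, -2.2, 4.4]
grip_width: 0.195
grasp_force: 97.4
```

Request:
arm_command --plan '[{"dp": [0, 0, 0], "spin": 0}, {"dp": [0, 0, 0], "spin": 0}, {"dp": [0, 0, 0], "spin": 0}]'

```text
clock: 4.65
position: [0.3798, 0.2796, 0.2278]
ee_rot: [0.11, 0.994, -0.0, 0.0]
ft_force: [-1.2, -2.2, 5.5]
grip_width: 0.191
grasp_force: 97.5
```

Run:
```python
from h import *
plan([(.3798,.2796,.32,2.9193),(.43,.17,.40,2.9193)],step=45)
```

```text
-- [0.3798 0.2796 0.3198] 2.9197
-- [0.4299 0.1699 0.3998] 2.9197
[{"dp": [0.0, 0.0, -31.0], "spin": 0.0}, {"dp": [0.0, 0.0, -31.0], "spin": 0.0}, {"dp": [0.0, 0.0, -30.0], "spin": 0.002}, {"dp": [-18.0, -24.0, -20.0], "spin": 0.0}, {"dp": [-18.0, -24.0, -20.0], "spin": 0.0}]
[{"dp": [-19.0, -24.0, -20.0], "spin": 0.0}, {"dp": [-18.0, -24.0, -20.0], "spin": 0.0}]
```

Request:
arm_command --plan '[{"dp": [0, 0, -10], "spin": 0}, {"dp": [0, 0, -20], "spin": 0}, {"dp": [0, 0, -31], "spin": 0}, {"dp": [0, 0, -31], "spin": 0}, {"dp": [-18, -24, -20], "spin": 0}]'

```text
clock: 5.15
position: [0.3906, 0.2555, 0.3423]
ee_rot: [0.106, 0.994, 0.002, 0.001]
ft_force: [0.6, -0.7, -1.9]
grip_width: 0.194
grasp_force: 97.9
```

Request:
arm_command --plan '[{"dp": [-18, -24, -20], "spin": 0}, {"dp": [-19, -24, -20], "spin": 0}, {"dp": [-18, -24, -20], "spin": 0}, {"dp": [0, 0, 0], "spin": 0}]'

```text
clock: 5.55
position: [0.432, 0.1668, 0.4021]
ee_rot: [0.112, 0.994, -0.0, 0.002]
ft_force: [-0.1, 0.4, -2.9]
grip_width: 0.196
grasp_force: 98.0
```

Run:
```python
from h import *
o=manip.get_obs();print(o["clock"],o["position"],yaw(o["ee_rot"]),o["joint_pos"].round(2))
P=wristP();im=viewer.camera("wrist");cv2.imwrite("pics/w2.png",im)
q,f,v=fit(im,P,"large",(.575,-.032,2.70),half=190,up=2);cv2.imwrite("pics/w2l.png",v);print(q,f)
```

```text
5.55 [0.43201773 0.16675945 0.40209319] 2.916144884363853 [ 0.49  0.03 -0.95  1.83  0.03  1.29  0.88]
[ 0.57852763 -0.03560648  2.68792776] 0.8319483116157671
```

View pics/w2.png

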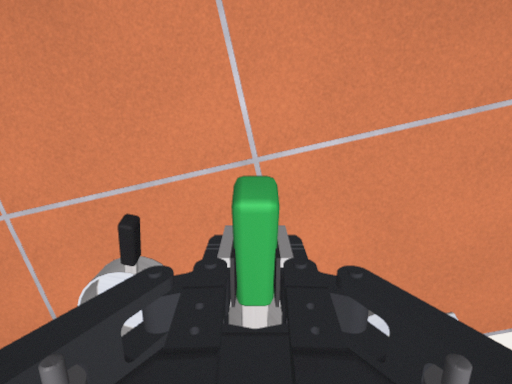

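The green grip is held at (255,240). The large pan's black grip shows at about (120–140, 215–265), and the gripper hides part of its body. I'll check the estimate against that black blob.

Run:
```python
from h import *
P=wristP();im=cv2.imread("pics/w2.png")
V=im.max(2);b=(V<60).astype(np.uint8);b[:, :100]=0;b[:,160:]=0;b[:205]=0
n,l,s,c=cv2.connectedComponentsWithStats(b)
print(s[1:],c[1:])
# grey/rim leftmost check
for q in[(.579,-.035,2.69)]:
    p=parts("large",q)[2];h=cv2.convexHull(P(p).astype(np.float32))[:,0];print("grip bbox",h.min(0),h.max(0))
    k=[i for i in range(1,n) if s[i,4]>200];
def resid(q):
    h=np.zeros(b.shape,np.uint8);cv2.fillConvexPoly(h,np.round(cv2.convexHull(P(parts("large",q)[2]).astype(np.float32))*16).astype(np.int32),1,shift=4);return h
m=(b>0);m[268:]=False
def cost(q):
    h=resid(q)>0;return 1-(h&m).sum()/(h|m).sum()
# angle tied: fit translation for several angles
for th in(2.66,2.69,2.72):
    r=minimize(lambda t:cost((*t,th)),(.579,-.035),method="Nelder-Mead",options=dict(initial_simplex=[(.579,-.035),(.585,-.035),(.579,-.029)]));print(th,r.x,r.fun)
```

```text
[[ 119  215   22   51  939]
 [ 100  266   60  118 5526]
 [ 147  317    1    1    1]] [[129.44195953 239.41320554]
 [129.09410062 332.47484618]
 [147.         317.        ]]
grip bbox [115.220566 215.07756 ] [141.17233 271.65747]
2.66 [ 0.57360352 -0.03723242] 0.2749034749034749
2.69 [ 0.57565379 -0.03095995] 0.26812159002338265
2.72 [ 0.57830933 -0.03036963] 0.29132075471698116
```

Run:
```python
from h import *
plan([(.5435,.0654,.34,1.905)],step=45)
```

```text
-- [0.5435 0.0654 0.34  ] 1.9053
[{"dp": [-19.0, -11.0, 9.0], "spin": 0.14}, {"dp": [-20.0, -8.0, 9.0], "spin": 0.15}, {"dp": [-21.0, -5.0, 9.0], "spin": 0.14}, {"dp": [-22.0, -2.0, 8.0], "spin": 0.15}, {"dp": [-22.0, 1.0, 9.0], "spin": 0.14}]
[{"dp": [-21.0, 5.0, 8.0], "spin": 0.15}, {"dp": [-20.7, 7.6, 8.8], "spin": 0.143}]
```

Request:
arm_command --plan '[{"dp": [-19, -11, 9], "spin": 0.14}, {"dp": [-20, -8, 9], "spin": 0.15}, {"dp": [-21, -5, 9], "spin": 0.14}, {"dp": [-22, -2, 8], "spin": 0.15}, {"dp": [-22, 1, 9], "spin": 0.14}]'

```text
clock: 6.1
position: [0.5105, 0.0967, 0.3549]
ee_rot: [0.455, 0.891, 0.0, -0.001]
ft_force: [0.2, -0.5, -1.7]
grip_width: 0.19
grasp_force: 97.9
```

Request:
arm_command --plan '[{"dp": [-21, 5, 8], "spin": 0.15}, {"dp": [-21, 8, 9], "spin": 0.14}, {"dp": [0, 0, 0], "spin": 0}, {"dp": [0, 0, 0], "spin": 0}]'

```text
clock: 6.5
position: [0.5433, 0.0682, 0.3381]
ee_rot: [0.576, 0.818, 0.0, -0.001]
ft_force: [-0.4, 0.4, -2.3]
grip_width: 0.193
grasp_force: 98.0
```

Run:
```python
from h import *
o=manip.get_obs();print(o["clock"],o["position"],yaw(o["ee_rot"]),o["joint_pos"].round(2))
z=o["position"][2]-.2278;t=yaw(o["ee_rot"]);c=o["position"][:2]-.1052*np.array([np.cos(t),np.sin(t)])
print("pan centre by tool",c,z)
im=viewer.camera("scene")
q,f,v=fit(im,lambda X:proj("scene",X),"middle",(*c,t),z0=z);print("mid",q,f)
q2,f,v2=fit(im,lambda X:proj("scene",X),"large",(.571,-.033,2.66));print("large",q2,f)
cv2.imwrite("pics/s1.png",np.hstack([cv2.resize(v,(390,390)),cv2.resize(v2,(390,390))]))
plan([(.5435,.0654,.27,1.905),(.5435,.0654,.235,1.905)],step=35)
```

```text
6.5 [0.54327087 0.0682322  0.33813261] 1.9146166582610613 [ 0.44  0.3  -0.76  1.72  0.22  1.21 -0.03]
pan centre by tool [ 0.57873235 -0.03081084] 0.11033261346356854
mid [ 0.56030609 -0.0144492   1.91156077] 0.36119275742453566
large [ 0.57164421 -0.03220534  2.7316371 ] 0.6686580882352942
-- [0.5431 0.0655 0.2696] 1.9055
-- [0.5431 0.0655 0.2346] 1.9055
[{"dp": [-2.0, 0.0, 34.0], "spin": 0.01}, {"dp": [-1.0, -1.0, 35.0], "spin": 0.0}, {"dp": [0.0, 0.0, 35.0], "spin": 0.0}]
```

View pics/s1.png

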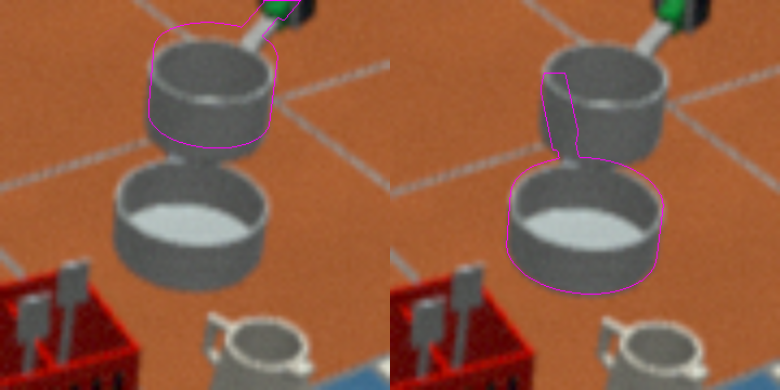

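```bash
python3 - <<'E'
from h import *
k=390/90
def crop(q,X):
    c=proj("scene",np.array([[q[0],q[1],.05]]))[0].round();return (proj("scene",np.array(X))-(c-45)+.5)*k-.5
def ring(x,y,z,r):
    a=np.linspace(0,6.283,100);return np.c_[x+r*np.cos(a),y+r*np.sin(a),0*a+z]
def bb(r):return np.round(np.r_[r.min(0),r.max(0)],0)
q=(.5787,-.0308)
for dz in(0,-.008,-.015):print("mid rim",dz,bb(crop(q,ring(.5787,-.0308,.1663+dz,.047))))
for x in(.571,.578):
  print("large rim in left crop",x,bb(crop(q,ring(x,-.033,.048,.060))),"base max",bb(crop(q,ring(x,-.033,0,.060))))
print("base mid",bb(crop(q,ring(.5787,-.0308,.1103,.047))))
E
python3 - <<'E'
import cv2
im=cv2.imread("pics/s1.png")[:,:300];cv2.imwrite("pics/s1z.png",cv2.resize(im,None,fx=2,fy=2,interpolation=cv2.INTER_CUBIC)[:600])
E
```

```text
mid rim 0 [149.  37. 275. 102.]
mid rim -0.008 [149.  46. 274. 111.]
mid rim -0.015 [148.  54. 273. 119.]
large rim in left crop 0.571 [114. 152. 267. 239.] base max [111. 201. 261. 289.]
large rim in left crop 0.578 [119. 157. 273. 244.] base max [116. 205. 266. 294.]
base mid [144.  99. 267. 166.]
```

View pics/s1z.png

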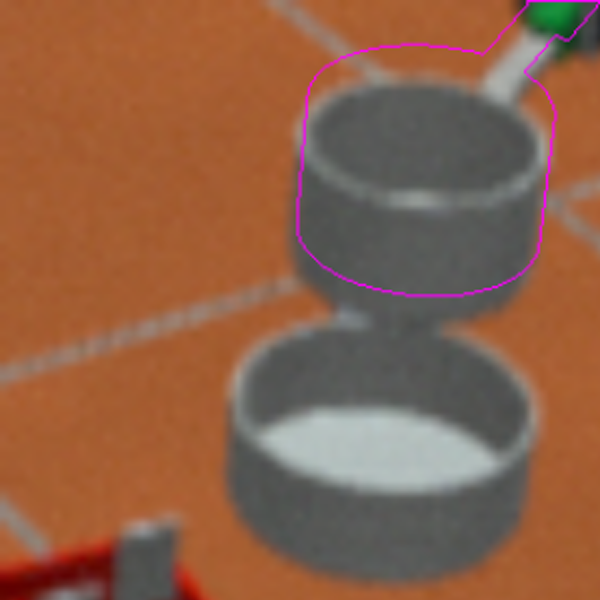

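The scene picture (zoomed) shows the middle rim spanning x 297–548 and y 78–205, which matches the pose predicted from the tool, so the held pan is level. The large rim spans x 230–536 with its base bottom at y 580, which puts its centre near (.575,-.0325). Descending.

Run:
```python
from h import *
plan([(.5405,.0668,.285,1.905),(.5405,.0668,.245,1.905)],step=30)
```

```text
-- [0.5405 0.0669 0.285 ] 1.9055
-- [0.5405 0.0669 0.245 ] 1.9055
[{"dp": [0.0, -2.0, 27.0], "spin": 0.01}, {"dp": [-0.8, -1.0, 26.6], "spin": 0.0}, {"dp": [0.0, 0.0, 20.0], "spin": 0.0}, {"dp": [0.0, 0.0, 20.0], "spin": 0.0}]
```

Request:
arm_command --plan '[{"dp": [0, -2, 27], "spin": 0.01}, {"dp": [-1, -1, 26], "spin": 0}, {"dp": [0, 0, 20], "spin": 0}, {"dp": [0, 0, 20], "spin": 0}, {"dp": [0, 0, 0], "spin": 0}]'

```text
clock: 7.05
position: [0.5397, 0.0661, 0.2439]
ee_rot: [0.58, 0.815, -0.001, -0.002]
ft_force: [0.2, 1.0, -1.1]
grip_width: 0.189
grasp_force: 97.9
```

Run:
```python
from h import *
o=manip.get_obs();print(o["clock"],o["position"],yaw(o["ee_rot"]),o["joint_pos"].round(2))
im=viewer.camera("scene");a=im[180:240,275:345];t=viewer.camera("top")
c=proj("top",np.array([[.575,-.0325,.05]]))[0].astype(int);b=t[c[1]-35:c[1]+35,c[0]-35:c[0]+35]
cv2.imwrite("pics/s2.png",np.hstack([cv2.resize(a,(400,400*60//70),interpolation=2),cv2.resize(b,(400,400),interpolation=2)[:400*60//70]]))
plan([(.5405,.0668,.235,1.905)])
```

```text
7.05 [0.53971604 0.06606744 0.24392113] 1.904762124454884 [ 0.4   0.4  -0.72  1.82  0.3   1.04 -0.1 ]
-- [0.5405 0.0668 0.235 ] 1.9049
[{"dp": [0.8, -0.2, 11.5], "spin": -0.001}]
```

View pics/s2.png

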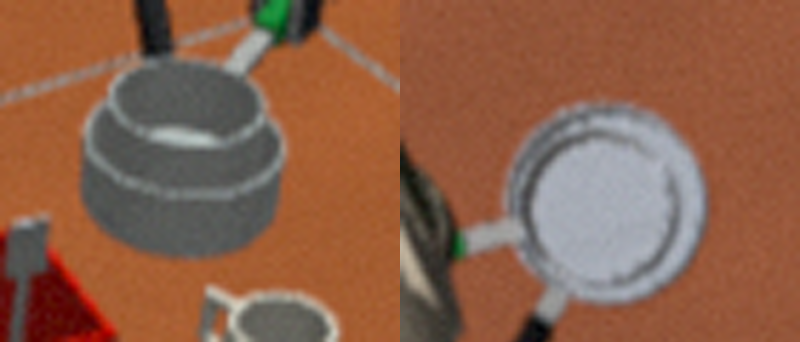

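The middle pan sits inside the large rim in both views, with no contact force. Lowering.

Request:
arm_command --plan '[{"dp": [0, 0, 5], "spin": 0}, {"dp": [0, 0, 3], "spin": 0}, {"dp": [0, 0, 2], "spin": 0}, {"dp": [0, 0, 1], "spin": 0}, {"dp": [0, 0, 0], "spin": 0}]'

```text
clock: 7.65
position: [0.5412, 0.0651, 0.2347]
ee_rot: [0.581, 0.814, -0.0, 0.0]
ft_force: [0.9, 0.9, -2.3]
grip_width: 0.19
grasp_force: 98.0
```

Request:
arm_command --plan '[{"dp": [0, 0, 0.5], "spin": 0}, {"dp": [0, 0, 0], "spin": 0}]'

```text
clock: 7.85
position: [0.5412, 0.0652, 0.2342]
ee_rot: [0.581, 0.814, 0.0, 0.0]
ft_force: [0.1, -0.0, -2.8]
grip_width: 0.193
grasp_force: 98.0
```

Request:
arm_command --plan '[{"dp": [0, 0, 1], "spin": 0}, {"dp": [0, 0, 1], "spin": 0}, {"dp": [0, 0, 0], "spin": 0}]'

```text
clock: 8.15
position: [0.5412, 0.0652, 0.2322]
ee_rot: [0.581, 0.814, -0.0, 0.0]
ft_force: [-0.0, 0.5, -1.4]
grip_width: 0.195
grasp_force: 98.2
```

Request:
arm_command --plan '[{"dp": [0, 0, 1], "spin": 0}, {"dp": [0, 0, 0], "spin": 0}]'

```text
clock: 8.35
position: [0.5412, 0.0655, 0.2318]
ee_rot: [0.581, 0.814, 0.0, 0.0]
ft_force: [-3.1, -0.3, 7.2]
grip_width: 0.192
grasp_force: 99.3
```

Request:
arm_command --plan '[{"dp": [0, 0, -0.3], "spin": 0}, {"dp": [0, 0, 0], "spin": 0}]' --newtons 20

```text
clock: 8.55
position: [0.5412, 0.0654, 0.2319]
ee_rot: [0.581, 0.814, 0.0, 0.0]
ft_force: [-1.9, 1.5, 5.3]
grip_width: 0.192
grasp_force: 98.8
```

Request:
arm_command --plan '[{"dp": [0, 0, 0], "spin": 0}, {"dp": [0, 0, 0], "spin": 0}, {"dp": [0, 0, 0], "spin": 0}, {"dp": [0, 0, 0], "spin": 0}]' --grip 0

```text
clock: 8.95
position: [0.5412, 0.0651, 0.2314]
ee_rot: [0.581, 0.814, -0.0, -0.0]
ft_force: [-0.3, -0.2, -0.6]
grip_width: 0.507
grasp_force: 0.0
```

Request:
arm_command --plan '[{"dp": [0, 0, -15], "spin": 0}, {"dp": [0, 0, -30], "spin": 0}, {"dp": [0, 0, -40], "spin": 0}, {"dp": [0, 0, -40], "spin": 0}, {"dp": [0, 0, -40], "spin": 0}]'

```text
clock: 9.45
position: [0.5407, 0.0655, 0.3994]
ee_rot: [0.581, 0.814, 0.0, 0.0]
ft_force: [0.4, -0.4, -0.1]
grip_width: 0.499
grasp_force: 0.0
```

Run:
```python
from h import *
o=manip.get_obs();print(o["clock"],o["position"],yaw(o["ee_rot"]),o["joint_pos"].round(2))
print(yaw(np.array([.581,.814,0,0])))
plan([(.45,-.05,.40,2.3),(.43,-.215,.40,2.75)])
```

```text
9.45 [0.54073477 0.0654724  0.39935323] 1.902387598502528 [ 0.46  0.24 -0.77  1.65  0.17  1.32 -0.  ]
1.9017911127245568
-- [ 0.45   -0.05    0.4004] 2.3004
-- [ 0.4302 -0.2148  0.4004] 2.7504
[{"dp": [-20.0, -31.0, 0.0], "spin": -0.1}, {"dp": [-17.0, -33.0, 0.0], "spin": -0.1}, {"dp": [-13.0, -34.0, 0.0], "spin": -0.1}, {"dp": [-10.0, -35.0, -1.0], "spin": -0.098}, {"dp": [-27.0, -31.0, 0.0], "spin": -0.11}]
[{"dp": [-24.0, -34.0, 0.0], "spin": -0.11}, {"dp": [-20.0, -37.0, 0.0], "spin": -0.11}, {"dp": [-16.0, -38.0, 0.0], "spin": -0.12}]
```

Run:
```python
from h import *
plan([(.495,.057,.42,2.3)])
```

```text
-- [0.4949 0.057  0.42  ] 2.3004
[{"dp": [2.0, -15.0, -7.0], "spin": -0.13}, {"dp": [4.0, -15.0, -7.0], "spin": -0.13}, {"dp": [6.8, -14.4, -6.6], "spin": -0.138}]
```

Request:
arm_command --plan '[{"dp": [2, -15, -7], "spin": -0.13}, {"dp": [4, -15, -7], "spin": -0.13}, {"dp": [7, -14, -7], "spin": -0.14}, {"dp": [0, 0, 0], "spin": 0}]' --grip -1

```text
clock: 9.85
position: [0.4946, 0.0576, 0.4195]
ee_rot: [0.406, 0.914, -0.0, 0.001]
ft_force: [0.5, 0.2, 1.0]
grip_width: 0.999
grasp_force: 0.0
```

Run:
```python
from h import *
o=manip.get_obs();print(o["clock"],o["position"],yaw(o["ee_rot"]))
wfit(dict(large=(.576,-.033,2.69),middle=(.576,-.033,1.903)),"w3",z0=dict(middle=.004))
```

```text
9.85 [0.49458881 0.05756277 0.41948958] 2.3051464428972706
large [0.5784, -0.0357, 2.6822] 0.182 grip [0.4843 0.0109 0.059 ]
middle [0.585, -0.03, 1.9881] 0.291 grip [0.5424 0.066  0.072 ]
```

View pics/w3.png

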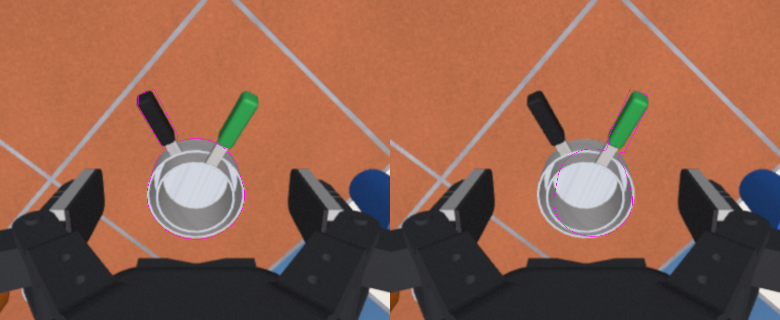

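The outline matches the large pan: body at (195,190), black grip at (157,118). The green grip at (238,120) lies a fan step away, and the middle rim sits inside with clearance all round. The handle step is 44.7°. Next is the small pan.

Run:
```python
from h import *
plan([(.447,-.225,.40,2.75)])
```

```text
-- [ 0.4469 -0.2251  0.3998] 2.7499
[{"dp": [-26.0, -32.0, 3.0], "spin": -0.06}, {"dp": [-23.0, -33.0, 3.0], "spin": -0.07}, {"dp": [-21.0, -35.0, 3.0], "spin": -0.06}, {"dp": [-19.0, -36.0, 2.0], "spin": -0.07}, {"dp": [-16.0, -38.0, 3.0], "spin": -0.06}]
[{"dp": [-14.0, -38.0, 2.0], "spin": -0.07}, {"dp": [-12.0, -40.0, 3.0], "spin": -0.061}]
```

Request:
arm_command --plan '[{"dp": [-26, -32, 3], "spin": -0.06}, {"dp": [-23, -33, 3], "spin": -0.07}, {"dp": [-21, -35, 3], "spin": -0.06}, {"dp": [-19, -36, 2], "spin": -0.07}, {"dp": [-16, -38, 3], "spin": -0.06}]'

```text
clock: 10.4
position: [0.4614, -0.1457, 0.4036]
ee_rot: [0.258, 0.966, -0.0, 0.0]
ft_force: [1.2, -0.8, -0.3]
grip_width: 0.999
grasp_force: 0.0
```

Request:
arm_command --plan '[{"dp": [-14, -38, 2], "spin": -0.07}, {"dp": [-12, -40, 3], "spin": -0.06}, {"dp": [0, 0, 0], "spin": 0}]'

```text
clock: 10.7
position: [0.4466, -0.2313, 0.3975]
ee_rot: [0.199, 0.98, -0.0, -0.001]
ft_force: [0.4, 0.4, -1.5]
grip_width: 1.002
grasp_force: 0.0
```

Run:
```python
from h import *
o=manip.get_obs();print(o["clock"],o["position"],yaw(o["ee_rot"]),o["joint_pos"].round(2))
wfit(dict(small=(.524,-.257,2.75)),"w4")
```

```text
10.7 [ 0.44656117 -0.23128498  0.39746476] 2.7413293076739693 [ 0.93  0.11 -0.58  1.76  0.06  1.29  1.51]
small [0.5231, -0.2575, 2.7491] 0.15 grip [ 0.4261 -0.2173  0.085 ]
```

View pics/w4.png

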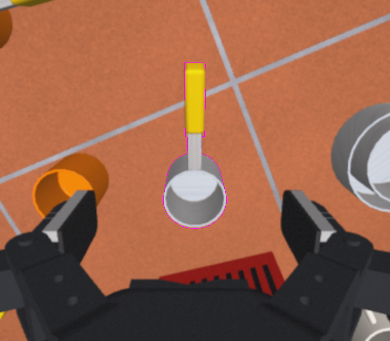

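The outline matches the aluminium small pan: body at (195,192), yellow grip at (195,98). The orange decoy is at (70,190), clear of the fingers.

Run:
```python
from h import *
plan([(.4261,-.2173,.285,2.749),(.4261,-.2173,.241,2.749)],step=40)
```

```text
-- [ 0.4263 -0.217   0.2848] 2.7492
-- [ 0.4261 -0.2173  0.241 ] 2.7492
[{"dp": [8.0, 1.0, 38.0], "spin": -0.0}, {"dp": [8.0, 0.0, 37.0], "spin": -0.0}, {"dp": [8.0, 1.0, 38.0], "spin": -0.006}, {"dp": [0.0, 0.0, 22.0], "spin": 0.0}, {"dp": [0.0, -0.3, 21.8], "spin": 0.0}]
```

Request:
arm_command --plan '[{"dp": [8, 1, 38], "spin": 0}, {"dp": [8, 0, 37], "spin": 0}, {"dp": [8, 1, 38], "spin": -0.01}, {"dp": [0, 0, 22], "spin": 0}, {"dp": [0, 0, 22], "spin": 0}]'

```text
clock: 11.25
position: [0.427, -0.213, 0.2403]
ee_rot: [0.19, 0.982, 0.0, -0.0]
ft_force: [0.4, 0.4, -0.7]
grip_width: 1.001
grasp_force: 0.0
```

Request:
arm_command --plan '[{"dp": [0, 0, 0], "spin": 0}]'

```text
clock: 11.35
position: [0.4263, -0.2129, 0.2392]
ee_rot: [0.189, 0.982, 0.001, -0.002]
ft_force: [0.2, -0.1, -0.2]
grip_width: 1.002
grasp_force: 0.0
```

Run:
```python
from h import *
plan([(.4261,-.2173,.241,2.749)])
```

```text
-- [ 0.4261 -0.2173  0.241 ] 2.7486
[{"dp": [-1.5, -4.1, -1.8], "spin": 0.012}]
```

Request:
arm_command --plan '[{"dp": [-1.5, -4, -2], "spin": 0.01}, {"dp": [0, 0, 0], "spin": 0}, {"dp": [0, 0, 0], "spin": 0}]'

```text
clock: 11.65
position: [0.427, -0.2189, 0.2448]
ee_rot: [0.194, 0.981, -0.0, 0.001]
ft_force: [0.4, 0.4, 0.5]
grip_width: 1.001
grasp_force: 0.0
```

Request:
arm_command --plan '[{"dp": [0, 0, 0], "spin": 0}, {"dp": [0, 0, 0], "spin": 0}, {"dp": [0, 0, 0], "spin": 0}, {"dp": [0, 0, 0], "spin": 0}, {"dp": [0, 0, 0], "spin": 0}]' --grip 1 --newtons 100

```text
clock: 12.15
position: [0.4264, -0.2186, 0.2436]
ee_rot: [0.194, 0.981, 0.0, -0.0]
ft_force: [-0.2, 0.0, 3.0]
grip_width: 0.19
grasp_force: 97.5
```

Request:
arm_command --plan '[{"dp": [0, 0, 0], "spin": 0}, {"dp": [0, 0, 0], "spin": 0}, {"dp": [0, 0, 0], "spin": 0}]'

```text
clock: 12.45
position: [0.4265, -0.2186, 0.2436]
ee_rot: [0.194, 0.981, -0.0, 0.0]
ft_force: [-1.9, 1.0, 4.3]
grip_width: 0.189
grasp_force: 97.5
```

Run:
```python
from h import *
o=manip.get_obs();t=yaw(o["ee_rot"]);p=o["position"];print(p,t)
d=np.dot(p[:2]-[.5231,-.2575],[np.cos(t),np.sin(t)]);print("d",d, np.dot(p[:2]-[.5231,-.2575],[-np.sin(t),np.cos(t)]))
F=1.117;g=np.array([.5754,-.0343])+d*np.array([np.cos(F),np.sin(F)]);print(g)
plan([(p[0],p[1],.36,t),(.52,-.09,.37,2.0),(*g,.37,F)],step=45)
```

```text
[ 0.4264888  -0.21859783  0.24364695] 2.751861257779013
d 0.10414692632741836 0.000721513748853372
[0.62105601 0.05930615]
-- [ 0.4265 -0.2186  0.3596] 2.7519
-- [ 0.52   -0.0899  0.37  ] 1.9999
-- [0.6211 0.0588 0.37  ] 1.1169
[{"dp": [0.0, 0.0, -39.0], "spin": -0.0}, {"dp": [0.0, 0.0, -39.0], "spin": -0.0}, {"dp": [0.0, 0.0, -38.0], "spin": -0.0}, {"dp": [-6.0, 26.0, -2.0], "spin": 0.13}, {"dp": [-3.0, 26.0, -2.0], "spin": 0.12}]
[{"dp": [0.0, 27.0, -2.0], "spin": 0.13}, {"dp": [4.0, 26.0, -1.0], "spin": 0.12}, {"dp": [7.0, 26.0, -2.0], "spin": 0.13}, {"dp": [9.7, 24.1, -1.4], "spin": 0.122}, {"dp": [16.0, 26.0, 0.0], "spin": 0.15}]
[{"dp": [19.0, 23.0, 0.0], "spin": 0.15}, {"dp": [22.0, 20.0, 0.0], "spin": 0.15}, {"dp": [25.0, 16.0, 0.0], "spin": 0.14}, {"dp": [27.0, 13.0, 0.0], "spin": 0.15}, {"dp": [29.0, 8.0, 0.0], "spin": 0.143}]
```

Run:
```python
from h import *
print(unproj("top",(397/1.5,238/1.5),.1))
plan([(.4265,-.2186,.36,2.7519),(.46,-.05,.375,2.5),(.621,.0593,.375,1.117)],step=45)
```

```text
[ 0.64849296 -0.20251071  0.1       ]
-- [ 0.4265 -0.2186  0.3596] 2.7519
-- [ 0.46   -0.0506  0.3746] 2.4999
-- [0.621  0.0593 0.375 ] 1.1169
[{"dp": [0.0, 0.0, -39.0], "spin": -0.0}, {"dp": [0.0, 0.0, -39.0], "spin": -0.0}, {"dp": [0.0, 0.0, -38.0], "spin": -0.0}, {"dp": [8.0, 42.0, -4.0], "spin": 0.06}, {"dp": [11.0, 42.0, -4.0], "spin": 0.06}]
[{"dp": [13.0, 41.0, -4.0], "spin": 0.07}, {"dp": [16.0, 39.0, -3.0], "spin": 0.062}, {"dp": [-6.0, 18.0, 0.0], "spin": 0.14}, {"dp": [-4.0, 19.0, 0.0], "spin": 0.14}, {"dp": [-1.0, 20.0, 0.0], "spin": 0.14}]
[{"dp": [2.0, 19.0, 0.0], "spin": 0.14}, {"dp": [4.0, 19.0, 0.0], "spin": 0.14}, {"dp": [7.0, 18.0, 0.0], "spin": 0.14}, {"dp": [10.0, 17.0, 0.0], "spin": 0.14}, {"dp": [12.0, 16.0, 0.0], "spin": 0.13}]
[{"dp": [14.0, 14.0, 0.0], "spin": 0.14}, {"dp": [15.2, 11.7, -0.4], "spin": 0.133}]
```

Request:
arm_command --plan '[{"dp": [0, 0, -15], "spin": 0}, {"dp": [0, 0, -33], "spin": 0}, {"dp": [0, 0, -36], "spin": 0}, {"dp": [0, 0, -32], "spin": 0}, {"dp": [8, 42, -4], "spin": 0.06}]'

```text
clock: 12.95
position: [0.4349, -0.181, 0.3669]
ee_rot: [0.227, 0.974, -0.001, 0.003]
ft_force: [2.1, -0.2, -1.7]
grip_width: 0.187
grasp_force: 97.7
```

Request:
arm_command --plan '[{"dp": [11, 42, -4], "spin": 0.06}, {"dp": [13, 41, -4], "spin": 0.07}, {"dp": [16, 39, -3], "spin": 0.06}, {"dp": [-6, 18, 0], "spin": 0.14}, {"dp": [-4, 19, 0], "spin": 0.14}]'

```text
clock: 13.45
position: [0.4921, -0.0276, 0.3746]
ee_rot: [0.446, 0.895, -0.0, 0.0]
ft_force: [0.3, -0.6, -1.7]
grip_width: 0.186
grasp_force: 97.8
```

Request:
arm_command --plan '[{"dp": [-1, 20, 0], "spin": 0.14}, {"dp": [2, 19, 0], "spin": 0.14}, {"dp": [4, 19, 0], "spin": 0.14}, {"dp": [7, 18, 0], "spin": 0.14}, {"dp": [10, 17, 0], "spin": 0.14}]'

```text
clock: 13.95
position: [0.5727, 0.0266, 0.3739]
ee_rot: [0.726, 0.687, -0.0, -0.0]
ft_force: [-0.4, -0.5, -0.5]
grip_width: 0.191
grasp_force: 97.7
```

Request:
arm_command --plan '[{"dp": [12, 16, 0], "spin": 0.13}, {"dp": [14, 14, 0], "spin": 0.14}, {"dp": [15, 12, 0], "spin": 0.13}, {"dp": [0, 0, 0], "spin": 0}, {"dp": [0, 0, 0], "spin": 0}]'

```text
clock: 14.45
position: [0.6209, 0.0594, 0.3738]
ee_rot: [0.846, 0.533, -0.0, -0.0]
ft_force: [-0.2, -0.9, -1.0]
grip_width: 0.194
grasp_force: 97.7
```

Run:
```python
from h import *
o=manip.get_obs();print(o["clock"],o["position"],yaw(o["ee_rot"]),o["joint_pos"].round(2))
plan([(.621,.0593,.31,1.117),(.621,.0593,.29,1.117)],step=30)
```

```text
14.45 [0.62093386 0.05940403 0.37381536] 1.1246038257517244 [ 0.31  0.42 -0.63  1.48  0.25  1.33 -0.79]
-- [0.621  0.0593 0.31  ] 1.1166
-- [0.621  0.0593 0.29  ] 1.1166
[{"dp": [0.0, 0.0, 21.0], "spin": 0.0}, {"dp": [0.0, 0.0, 21.0], "spin": 0.0}, {"dp": [-0.1, 0.1, 21.8], "spin": 0.008}, {"dp": [0.0, 0.0, 20.0], "spin": -0.0}]
```

```bash
cat > ring.py <<'E'
from h import *
def ringfit(cam,r,z,c0,P=None,rng=.008):
    P=P or (lambda X:proj(cam,X))
    im=cv2.GaussianBlur(viewer.camera(cam).min(2).astype(np.float32),(0,0),.6)
    a=np.linspace(0,2*np.pi,180,endpoint=False)
    def s(c,rr):
        uv=P(np.c_[c[0]+rr*np.cos(a),c[1]+rr*np.sin(a),0*a+z]).astype(np.float32)
        return cv2.remap(im,uv[None,:,0].copy(),uv[None,:,1].copy(),1)[0]
    best=[]
    for dx in np.arange(-rng,rng+1e-6,.001):
        for dy in np.arange(-rng,rng+1e-6,.001):
            c=(c0[0]+dx,c0[1]+dy);v=s(c,r)-.5*s(c,r-.006)-.5*s(c,r+.006);best.append((np.median(v),*c))
    best.sort(reverse=True);b=np.array(best[:6]);return b.mean(0).round(4)
if __name__=="__main__":
    for c in("scene","top"):
        print(c,"large",ringfit(c,.0585,.048,(.576,-.034)),"middle",ringfit(c,.0455,.060,(.576,-.034)))
E
python3 ring.py
```

```text
scene large [16.6288  0.5775 -0.037 ] middle [16.3387  0.5745 -0.0335]
top large [21.6763  0.5773 -0.0307] middle [17.6905  0.5775 -0.0417]
```

The scene ring fit puts the middle pan at (.5745, -.0335), which agrees with the release pose. Descending with force checks.

Request:
arm_command --plan '[{"dp": [0, 0, 21], "spin": 0}, {"dp": [0, 0, 20], "spin": 0.01}, {"dp": [0, 0, 20], "spin": 0}, {"dp": [0, 0, 0], "spin": 0}]'

```text
clock: 15.05
position: [0.62, 0.0584, 0.311]
ee_rot: [0.849, 0.528, -0.002, -0.001]
ft_force: [-0.6, -0.6, -0.6]
grip_width: 0.188
grasp_force: 97.7
```

Run:
```python
from ring import *
o=manip.get_obs();p=o["position"];t=yaw(o["ee_rot"]);c=p[:2]-.1041*np.array([np.cos(t),np.sin(t)]);z=p[2]-.2436
print(p,t,"small by tool",c,z)
print("small rim",ringfit("scene",.0325,z+.064,c),"middle",ringfit("scene",.0455,.060,(.575,-.034)))
```

```text
[0.62001553 0.05837809 0.31099297] 1.1118652361513235 small by tool [ 0.57390026 -0.03495032] 0.06739297214326959
small rim [13.4835  0.5759 -0.0371] middle [15.5436  0.573  -0.0325]
```

Request:
arm_command --plan '[{"dp": [2, 0, 10], "spin": 0}, {"dp": [0, 0, 12], "spin": 0}, {"dp": [0, 0, 12], "spin": 0}, {"dp": [0, 0, 0], "spin": 0}]'

```text
clock: 15.55
position: [0.6213, 0.0608, 0.2771]
ee_rot: [0.849, 0.528, -0.002, -0.001]
ft_force: [-0.1, -0.7, -1.8]
grip_width: 0.191
grasp_force: 97.7
```

Request:
arm_command --plan '[{"dp": [0, 0, 10], "spin": 0}, {"dp": [0, 0, 8], "spin": 0}, {"dp": [0, 0, 2], "spin": 0}, {"dp": [0, 0, 0], "spin": 0}]'

```text
clock: 15.95
position: [0.6218, 0.0611, 0.2591]
ee_rot: [0.849, 0.528, -0.0, -0.0]
ft_force: [-0.0, -0.6, 0.7]
grip_width: 0.192
grasp_force: 97.8
```

Request:
arm_command --plan '[{"dp": [0, 0, 3], "spin": 0}, {"dp": [0, 0, 2], "spin": 0}, {"dp": [0, 0, 1], "spin": 0}, {"dp": [0, 0, 0], "spin": 0}]'

```text
clock: 16.35
position: [0.6219, 0.0611, 0.2534]
ee_rot: [0.849, 0.528, -0.0, 0.0]
ft_force: [-0.1, -0.2, -1.2]
grip_width: 0.19
grasp_force: 97.8
```

Request:
arm_command --plan '[{"dp": [0, 0, 1], "spin": 0}, {"dp": [0, 0, 0], "spin": 0}]'

```text
clock: 16.55
position: [0.6219, 0.0611, 0.2525]
ee_rot: [0.849, 0.528, 0.0, 0.0]
ft_force: [0.8, 0.7, 0.2]
grip_width: 0.191
grasp_force: 97.8
```

Request:
arm_command --plan '[{"dp": [0, 0, 1], "spin": 0}, {"dp": [0, 0, 0], "spin": 0}]'

```text
clock: 16.75
position: [0.622, 0.0612, 0.2518]
ee_rot: [0.849, 0.528, 0.0, 0.0]
ft_force: [0.5, 0.8, 1.9]
grip_width: 0.194
grasp_force: 98.3
```

Request:
arm_command --plan '[{"dp": [0, 0, 0.5], "spin": 0}, {"dp": [0, 0, 0], "spin": 0}]'

```text
clock: 16.95
position: [0.6221, 0.0614, 0.2516]
ee_rot: [0.849, 0.528, 0.0, 0.0]
ft_force: [-0.1, 1.0, 5.4]
grip_width: 0.193
grasp_force: 98.5
```

Contact at the expected height (.2516). Releasing and retreating.

Request:
arm_command --plan '[{"dp": [0, 0, 0], "spin": 0}, {"dp": [0, 0, 0], "spin": 0}, {"dp": [0, 0, 0], "spin": 0}, {"dp": [0, 0, 0], "spin": 0}, {"dp": [0, 0, 0], "spin": 0}]' --grip 0

```text
clock: 17.45
position: [0.6219, 0.061, 0.2509]
ee_rot: [0.849, 0.528, -0.0, 0.0]
ft_force: [-0.0, 0.8, -0.5]
grip_width: 0.503
grasp_force: 0.0
```

Request:
arm_command --plan '[{"dp": [0, 0, -15], "spin": 0}, {"dp": [0, 0, -30], "spin": 0}, {"dp": [0, 0, -40], "spin": 0}, {"dp": [0, 0, -40], "spin": 0}, {"dp": [0, 0, -40], "spin": 0}]'

```text
clock: 17.95
position: [0.6215, 0.0613, 0.419]
ee_rot: [0.849, 0.528, 0.001, 0.0]
ft_force: [1.3, 0.3, -0.5]
grip_width: 0.499
grasp_force: 0.0
```

Request:
arm_command --plan '[{"dp": [35, 0, -20], "spin": 0}, {"dp": [20, 0, -5], "spin": 0}, {"dp": [0, 0, 0], "spin": 0}, {"dp": [0, 0, 0], "spin": 0}]'

```text
clock: 18.35
position: [0.6461, 0.1105, 0.4415]
ee_rot: [0.849, 0.528, 0.0, 0.0]
ft_force: [-0.3, 0.0, 0.8]
grip_width: 0.504
grasp_force: 0.0
```

Run:
```python
from ring import *
o=manip.get_obs();print(o["clock"],o["position"],yaw(o["ee_rot"]))
for c,P in(("scene",None),("wrist",wristP())):
    print(c,"large",ringfit(c,.0585,.048,(.577,-.035),P),"mid",ringfit(c,.0455,.060,(.575,-.034),P),"small",ringfit(c,.0325,.072,(.575,-.034),P))
# handles in wrist picture: colour masks -> axis ray at grip height
def ang(cam,P,n,z0,c):
    im=viewer.camera(cam);g=mask(im,n)[1]
    hull=lambda th:cv2.convexHull(P(parts(n,(*c,th),z0)[2]).astype(np.float32))
    th0={"large":2.685,"middle":1.902,"small":1.112}[n];best=(0,)
    for th in np.arange(th0-.2,th0+.2,.01):
        m=np.zeros(g.shape,np.uint8);cv2.fillConvexPoly(m,np.round(hull(th)*16).astype(np.int32),1,shift=4)
        best=max(best,((g&(m>0)).sum()/max(1,m.sum()),th))
    return best
for n,z0,c in(("large",0,(.578,-.0355)),("middle",.004,(.5754,-.034)),("small",.008,(.5755,-.0325))):
    print(n,ang("wrist",wristP(),n,z0,c),ang("scene",lambda X:proj("scene",X),n,z0,c))
```

```text
18.35 [0.64605971 0.11052112 0.44147758] 1.112587691605217
scene large [15.0198  0.5773 -0.0368] mid [13.8303  0.5755 -0.034 ] small [15.2323  0.578  -0.0332]
wrist large [ 5.69085e+01  5.76800e-01 -3.28000e-02] mid [ 4.24133e+01  5.74200e-01 -3.18000e-02] small [ 3.36686e+01  5.76700e-01 -3.08000e-02]
large (np.float64(0.9209621993127147), np.float64(2.674999999999996)) (np.float64(0.40601503759398494), np.float64(2.6849999999999956))
middle (np.float64(0.39765625), np.float64(1.9020000000000001)) (np.float64(0.5337837837837838), np.float64(1.9520000000000002))
small (np.float64(0.821743388834476), np.float64(1.1020000000000003)) (np.float64(0.7074468085106383), np.float64(1.1120000000000003))
```

```bash
python3 -c "
from workcell import manip
print(manip.hand_in())"
```

```text
the job is handed in; nothing more can be done
None
```

Handed in at about 19 s: the middle pan is nested in the large one and the small in the middle, and the handles are fanned about 45° per step the same way. Both touched down gently at floor height, the last ring and handle fits matched, and I saw no contact with anything else.

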